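Load the chute lamp's batteries and hold its sprung cover down over the hidden pin

ROBOT

A 7-joint arm with a two-finger parallel gripper is mounted at the origin on the work surface. World frame = base frame: x ahead of the robot, y to its left, z up, the work surface at z = 0. Lengths are in m, angles in rad, forces in N, time in s.
With the tool pointing down it reaches from about 0.425 to 0.875 m from the base axis. Payload 4.7 kg.
Tool frame: the origin (TCP) lies midway between the tips of the shut fingers; the grasp point (between the pads) lies 19 mm behind it; z points along the fingers, y is the line along which they close (so a half turn about z gives the same grasp; the last joint's range is limited). The gripper opens to 87 mm and grips with 3 to 60 N. Pads are 19 mm wide; open, the fingers measure 117 mm over their backs; the gripper's body (75 mm by 190 mm) begins 51 mm behind the grasp point.
Start: joints at [-1.259, 0.321, -0.07, 1.45, 0.023, 1.371, -0.057], TCP at [0.191, 0.621, 0.223] pointing down, gripper open.
Joint ranges: [-2.86, 2.86], [-0.3, 2.09], [-1.38, 1.24], [0.06, 2.45], [-1.56, 4.7], [0.09, 2.05], [-2.69, 2.69]. Speed limits (rad/s): [2.57, 2.57, 3.14, 3.14, 3.14, 3.14, 3.14].

INTERFACE

Orientations are given as a rotation vector (axis times angle).
In Python, from bench import ctrl gives the robot as it stands.
- The arm moves only by the shell command python3 inch.py 'ROWS' [FORCE]. ROWS is rows parted by semicolons, their numbers by spaces, 1 to 20 of them, each of 5 numbers: dx, dy, dz in m, then a turn about the tool's z in rad, then the opening from 0.0 (shut) to 1.0 (fully open); each row is the pose to reach, as a shift and turn from the pose commanded when the command began, along the tool's axes at that moment; what a row does not reach only later rows make up. A row lasts 1/10 s, in which the tool goes at most 0.05 m and 0.15 rad, less where a joint would pass 70% of its speed; a pose out of reach is approached as far as the arm can. The fingers move at their own pace and stop on an object; FORCE is the grip in N (left out, the last holds). Time passes only in rows, so rows that do not move let the fingers close. It prints the time, the measured TCP pose, the force, the opening and the grip force at its end.
- ctrl.get_state(): the state, without advancing time (a new reading comes with each control period).
- ctrl.get_image(name): name is "side" or "top" or "wrist"; returns the picture (420x560x3 uint8, red, green, blue); there is no depth.
- ctrl.camera_model(name): a dict with "vertical_fov" (degrees; the focal length in pixels is half the picture's height over the tangent of half this angle, whatever the lens; pixels are square), "cx", "cy" (the principal point, pixels), "rvec" (rotation vector, rad) and "tvec" (3), from world to camera coordinates, as OpenCV has them; the wrist camera has in their place "hand_eye" (4x4, takes a point from camera to tool coordinates, whose origin is the TCP and whose axes are the flange's). Camera axes: x right, y down, z forward; pixel columns grow to the right and rows downward; lengths in m; the calibration is good to about 2 mm. The wrist camera is an equidistant fisheye: a pixel r from the principal point sees the ray r / f radians off the axis. A picture is of the moment at which its call begins: read the wrist's pose just before it. camera_model takes no time and is no camera call.
- ctrl.close_job(): hands the job in; it is judged then, once.
The state is a dict: "time": time; "joint_positions": joint angles; "qd": joint speeds; "joint_torque": joint torques, N m; "position": TCP position; "tool_rot": TCP orientation; "ft_force": force on the tool from outside, world axes, zero at the start; "torque": the same for the moment, N m; "grip_width": opening from 0.0 (shut) to 1.0 (fully open); "grip_force": force on a finger pad.
Only numpy, scipy, OpenCV 4.12 (cv2) and the standard library are available. Lean on these libraries where they do the work, as an engineer would, in place of code of your own. Each camera call takes 0.05 s, during which the arm holds its last target. There are 200 camera calls.

TASK

Stand the three stubby batteries in the cups of the blue lamp base, one per cup and button end up, then set the red cover over the base and slide it along the slot as needed until it drops over the locating pin hidden beneath it. Press the cover down level against its three springs, fully home, and finish while still holding it pressed down so that I can fit the screw: do not let go. Leave the cans, jar, scoop and screwdriver where they are.

Things in the scene. Friction and masses are not known exactly. Their poses are not given: they have to be found in the camera images.
- base: Blue round lamp base fixed to the bench: disc 128 mm across, 6 mm thick, origin at the centre of its underside on the bench, z up. Three white cups (30 mm outside, 24 mm bore, rims 24 mm above the bench) on radius 42 mm at +60, 180 and -60 degrees from its x axis; a brass locating pin in a slot in the middle; three yellow sprung posts between the cups.
- slot (a point): Middle of the black slot, at the base's centre, 6 mm above the bench; it runs along the y axis (base's axes). The fixed brass pin, 12 mm in diameter, stands in it at x = 0, anywhere from y = -8 to +8 mm (not reported). Its last 8 mm taper to a tip 5 mm across, 66 mm above the bench. Lower a battery with the fingers closing across the line from cup to centre, or one strikes the pin.
- well1 (a point): Centre of the floor of the cup at +60 degrees on the base, 6 mm above the bench; cup bore 24 mm across, 18 mm deep. Axes as the base's.
- well2 (a point): The same for the cup at 180 degrees.
- well3 (a point): The same for the cup at -60 degrees.
- seat (a joint): How far the three yellow posts (10 mm across, on radius 52 mm at 0, +120 and -120 degrees on the base; they move together) are pressed down, m: 0 free (tops 53 mm above the bench), 0.007 fully down (46 mm). They start to move at 4.5 N in all, and need 15 N in all to be fully down; the cover's weight (about 2.5 N) counts but does not move them.
- battery1: Stubby battery, 17 mm in diameter, 34 mm tall, orange with a black upper third and a 2 mm steel button on top, standing upright on the bench; 18 g. Origin at the centre of its lower end, z up towards the button. All three are alike; any may go in any cup, where it stands 16 mm out of the rim.
- battery2: As battery1.
- battery3: As battery1.
- cover: Red round cover lying flat, right way up: disc 124 mm across, 6 mm thick, black round knob 36 mm across in the middle, top 32 mm above the underside; about 0.25 kg. Origin at the centre of the underside, z up. Blind bore 14.4 mm across, 23 mm deep, open only below, on the axis. Underside above the bench: 66 mm riding on the pin's tip, 53 mm dropped on, 46 mm pressed home. Any yaw will do.
- can1: Empty silver drinks can, 66 mm across, 115 mm tall, standing; origin at the centre of its underside. Leave alone.
- can2: As can1.
- flat_can: Flattened green can, 70 mm across, 16 mm high, lying; origin under its centre. Leave alone.
- jar: Clear glass jar with a screw lid, 76 mm across, 120 mm tall, standing; origin under its centre. Leave alone.
- scoop: Blue plastic scoop: open box 100 x 70 x 35 mm with a flat handle towards its -x, 155 mm behind the box centre at most; origin under the box's centre. Leave alone.
- screwdriver: Screwdriver lying on the bench along its x axis; origin under its middle. Leave alone.

How it is judged:
By the outcome, as a careful person would: the job done as asked, in the order asked, and still so for the second after the job is handed in, while the arm keeps its last pose, push and grip.
It also fails if it takes over 72 s, if anything falls off the work surface, if the arm or the gripper's body presses on something with over 40 N, if the wrist force passes 120 N, or if a joint passes its speed limit or range.

## Working session

There is one attempt and no reset: what is moved stays moved. The work goes in short steps, Python scripts to look and compute and a shell command to move; the robot and the scene stay as the last step left them, time stands still between calls to the robot, and variables do not carry over. Pictures are saved under pics/ and viewed, at most 10 in all, crops included, and the job is handed in when it is done.

```bash
ls; mkdir -p pics; python3 - <<'E'
from bench import ctrl
import cv2
s=ctrl.get_state(); print({k:s[k] for k in('time','position','tool_rot','ft_force','grip_width')})
for n in('top','side'):
    cv2.imwrite(f'pics/{n}0.png',ctrl.get_image(n)[:,:,::-1]); print(ctrl.camera_model(n))
print(ctrl.camera_model('wrist'))
a=cv2.imread('pics/top0.png'); cv2.imwrite('pics/top0b.png',cv2.resize(a,(800,600),interpolation=cv2.INTER_CUBIC))
E
```

```text
bench.py
inch.py
pics
{'time': 0.0, 'position': array([0.19059592, 0.62085435, 0.22147615]), 'tool_rot': array([-4.66012930e-01, -3.10664666e+00,  2.97155455e-03]), 'ft_force': array([-1.36080104, -0.12223057, -0.24829   ]), 'grip_width': 0.9960612545502264}
{'vertical_fov': 57.260965194563546, 'cx': 282.7458547786118, 'cy': 212.96961298878657, 'rvec': array([ 2.22124752, -2.18765789,  0.04675613]), 'tvec': array([-0.00533958,  0.52176724,  1.19878344])}
{'vertical_fov': 45.944307030201216, 'cx': 275.7808727436462, 'cy': 215.7770277633618, 'rvec': array([ 2.0951883 , -0.91599168,  0.42773558]), 'tvec': array([-0.35983404,  0.29351511,  1.1508691 ])}
{'vertical_fov': 65.70646984690485, 'cx': 279.3414353148889, 'cy': 208.56566692563848, 'hand_eye': array([[-6.03987380e-04, -9.58976225e-01, -2.83485862e-01,
         7.83751366e-02],
       [ 9.99999743e-01, -4.69614632e-04, -5.41959857e-04,
        -9.99867989e-04],
       [ 3.86597509e-04, -2.83486117e-01,  9.58976263e-01,
        -1.62346679e-01],
       [ 0.00000000e+00,  0.00000000e+00,  0.00000000e+00,
         1.00000000e+00]])}
```
View pics/top0b.png

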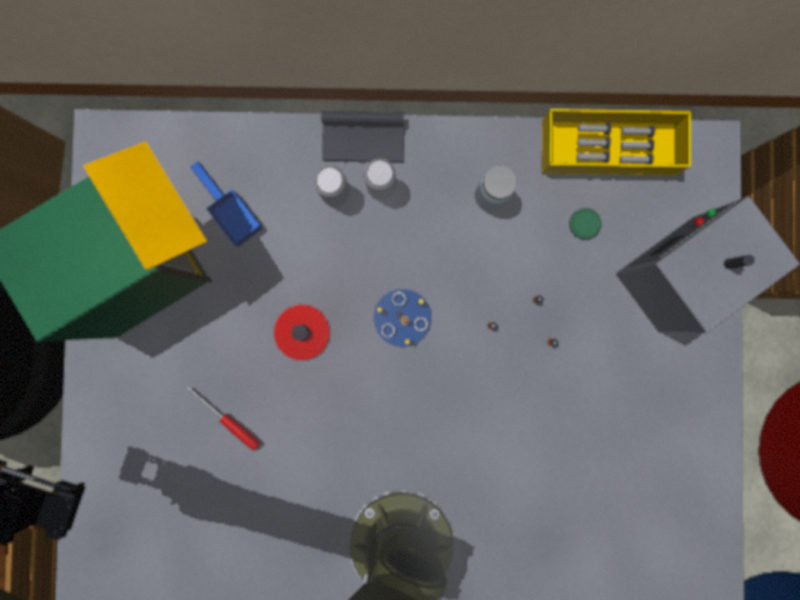

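View pics/side0.png

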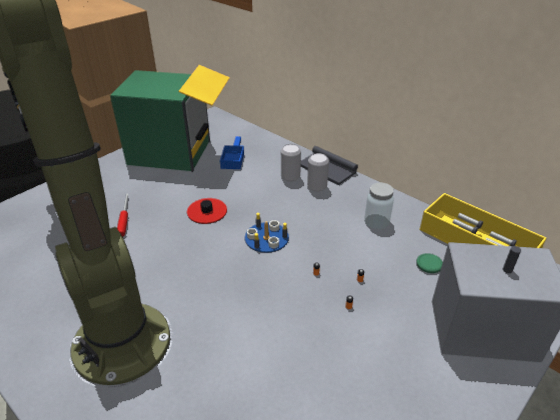

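```bash
cat > h.py <<'E'
import numpy as np, cv2
from scipy.spatial.transform import Rotation as R
from bench import ctrl
def ray(n,u,v,s=None):
    m=ctrl.camera_model(n); f=210/np.tan(np.radians(m['vertical_fov']/2))
    x,y=(u-m['cx'])/f,(v-m['cy'])/f
    if n=='wrist':
        s=s or ctrl.get_state(); th=np.hypot(x,y); k=np.sin(th)/th if th>1e-9 else 1
        d=np.array([x*k,y*k,np.cos(th)]); H=m['hand_eye']; T=R.from_rotvec(s['tool_rot'])
        return np.array(s['position'])+T.apply(H[:3,3]),T.apply(H[:3,:3]@d)
    A=R.from_rotvec(m['rvec']).as_matrix(); return -A.T@m['tvec'],A.T@np.array([x,y,1])
def hit(n,u,v,z,s=None):
    o,d=ray(n,u,v,s); return o+d*(z-o[2])/d[2]
def pix(n,p,s=None):
    m=ctrl.camera_model(n); f=210/np.tan(np.radians(m['vertical_fov']/2))
    if n=='wrist':
        T=R.from_rotvec(s['tool_rot']); H=m['hand_eye']
        c=H[:3,:3].T@(T.inv().apply(np.array(p)-s['position'])-H[:3,3]); r=np.hypot(*c[:2]); th=np.arctan2(r,c[2])
        return np.array([m['cx'],m['cy']])+f*th*c[:2]/r
    c=R.from_rotvec(m['rvec']).apply(p)+m['tvec']; return np.array([m['cx'],m['cy']])+f*c[:2]/c[2]
def totool(dp,s=None):
    s=s or ctrl.get_state(); return R.from_rotvec(s['tool_rot']).inv().apply(dp)
E
python3 - <<'E'
from h import *
t=cv2.imread('pics/top0.png'); s=cv2.imread('pics/side0.png')
out=np.zeros((600,800,3),np.uint8)
out[:272]=cv2.resize(t[190:265,180:400],(800,272),interpolation=cv2.INTER_CUBIC)
out[272:600,:499]=cv2.resize(s[190:315,180:370],(499,328),interpolation=cv2.INTER_CUBIC)
cv2.imwrite('pics/c.png',out)
hsv=cv2.cvtColor(t,cv2.COLOR_BGR2HSV)
def blobs(m,nm,z,lo):
    n,l,st,c=cv2.connectedComponentsWithStats(m.astype(np.uint8))
    for i in range(1,n):
        if st[i,4]>=lo and 180<c[i][0]<400 and 180<c[i][1]<270: print(nm,st[i,4],c[i].round(1),hit('top',*c[i],z)[:2].round(4), st[i,:4])
H,S,V=cv2.split(hsv)
blobs(((H<8)|(H>172))&(S>150)&(V>100),'red',.006,100)
blobs((H>100)&(H<130)&(S>130),'blue',.006,100)
blobs((H<20)&(S>90)&(V>60),'orange',.012,3)
blobs((H>20)&(H<35)&(S>100),'yellow',.053,2)
blobs((V<60),'black',.036,3)
E
```

```text
red 1009 [210.8 232.3] [0.4576 0.2277] [192 214  38  38]
blue 135 [290.1 215.1] [ 0.5155 -0.0208] [282 204  19  20]
blue 131 [283.7 233.5] [ 0.4573 -0.0013] [275 226  20  15]
orange 970 [210.7 232.2] [0.458 0.227] [192 214  38  38]
orange 11 [282.6 223.5] [0.4888 0.0025] [281 222   4   4]
orange 5 [384.4 239.2] [ 0.4444 -0.317 ] [384 238   2   3]
yellow 7 [294.3 211. ] [ 0.5267 -0.0321] [293 210   3   3]
yellow 4 [265.5 216.5] [0.5087 0.0548] [265 216   2   2]
yellow 6 [284.8 238.8] [ 0.442  -0.0047] [284 238   3   3]
```

View pics/c.png

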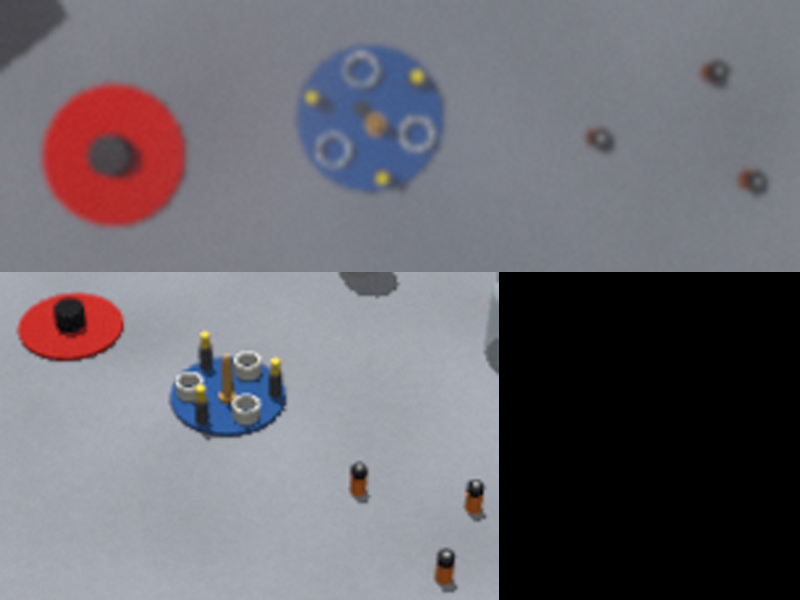

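```bash
python3 - <<'E'
from h import *
from scipy.optimize import least_squares
c=lambda x,y:(180+x/3.636-.36,190+y/3.636-.36)
for x,y in((601,139),(719,71),(757,181)): print('bat',hit('top',*c(x,y),.036)[:2].round(4))
for x,y in((594,140),(710,71),(748,181)): print('bat foot-ish',hit('top',*c(x,y),.012)[:2].round(4))
print('knob',hit('top',*c(109,156),.032)[:2].round(4),'disc',hit('top',*c(114,155),.006)[:2].round(4))
pts=[(370,118,.006,0,0)]+[(x,y,.053,52,a) for x,y,a in((417,76,0),(312,98,120),(383,178,-120))]+[(x,y,.024,42,a) for x,y,a in((361,69,60),(332,150,180),(416,133,-60))]
P=np.array([hit('top',*c(p[0],p[1]),p[2])[:2] for p in pts])
f=lambda q:(np.array([[q[0]+p[3]/1e3*np.cos(q[2]+np.radians(p[4])),q[1]+p[3]/1e3*np.sin(q[2]+np.radians(p[4]))] for p in pts])-P).ravel()
r=least_squares(f,[.49,.007,-.8]); print(r.x,np.degrees(r.x[2]),(r.fun*1e3).round(1))
print('pintip',hit('top',*c(376,124),.066)[:2])
s=ctrl.get_state(); print(R.from_rotvec(s['tool_rot']).as_matrix().round(3)); print(s['time'])
E
```

```text
bat [ 0.4779 -0.189 ]
bat [ 0.537  -0.2885]
bat [ 0.4445 -0.3211]
bat foot-ish [ 0.477  -0.1869]
bat foot-ish [ 0.5381 -0.2867]
bat foot-ish [ 0.4437 -0.32  ]
knob [0.4573 0.2267] disc [0.4578 0.2272]
[ 0.49324032  0.00631466 -0.83434467] -47.80442853638275 [ 0.1 -0.1  0.1 -0.   0.8  0.8 -0.3  0.4 -0.3  0.4 -0.1 -1.  -0.3 -0.7]
pintip [0.48740923 0.00144899]
[[-0.956  0.293 -0.   ]
 [ 0.293  0.956 -0.002]
 [-0.    -0.002 -1.   ]]
0.1
```

```bash
python3 inch.py '-0.42 -0.31 0.02 0.537 0.45;-0.42 -0.31 0.02 0.537 0.45;-0.42 -0.31 0.02 0.537 0.45;-0.42 -0.31 0.02 0.537 0.45;-0.42 -0.31 0.02 0.537 0.45;-0.42 -0.31 0.02 0.537 0.45;-0.42 -0.31 0.02 0.537 0.45;-0.42 -0.31 0.02 0.537 0.45;-0.42 -0.31 0.02 0.537 0.45;-0.42 -0.31 0.02 0.537 0.45;-0.512 -0.69 0.05 0.537 0.45;-0.512 -0.69 0.05 0.537 0.45;-0.512 -0.69 0.05 0.537 0.45;-0.512 -0.69 0.05 0.537 0.45;-0.512 -0.69 0.05 0.537 0.45;-0.512 -0.69 0.05 0.537 0.45;-0.512 -0.69 0.05 0.537 0.45;-0.512 -0.69 0.05 0.537 0.45;-0.512 -0.69 0.05 0.537 0.45;-0.512 -0.69 0.05 0.537 0.45' 12; python3 - <<'E'
from h import *
s=ctrl.get_state(); im=ctrl.get_image('wrist')[:,:,::-1].copy(); np.save('s1.npy',s,allow_pickle=True); cv2.imwrite('pics/w1.png',im)
print(s['joint_positions'].round(2),s['position'],s['ft_force'])
for p in((.4775,-.1885,.036),(.537,-.288,.036)): print(pix('wrist',p,s))
E
```

```text
time: 2.1
position: [0.4768, -0.1906, 0.1722]
tool_rot: [-1.28, -2.868, 0.001]
ft_force: [0.9, 0.7, 0.4]
grip_width: 0.449
grip_force: 0.0
[-0.38  0.06  0.74  1.88 -0.04  1.22  1.11] [ 0.47683192 -0.19057213  0.1722044 ] [0.8701305  0.67419778 0.37922522]
[282.7804136  196.85048458]
[261.85746756 299.68581867]
```

View pics/w1.png

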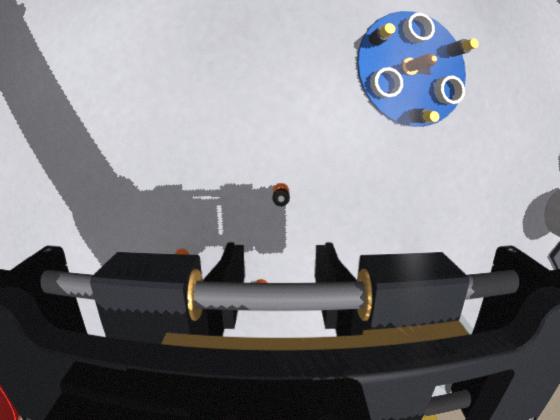

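```bash
python3 - <<'E'
from h import *
s=np.load('s1.npy',allow_pickle=True).item()
print('b1',hit('wrist',281,198,.035,s))
b=hit('wrist',281,198,.035,s)
print('rows',totool(b-s['position'],s))
for u,v in((421,27),(387,82),(453,90)): print('cup',hit('wrist',u,v,.024,s)[:2].round(4))
print('pin foot',hit('wrist',410,66,.006,s)[:2],'tip',hit('wrist',433,59,.066,s)[:2])
for p in((.4804,-.0337,.024),(.465,.0374,.024),(.5343,.0152,.024),(.4876,.0012,.066)): print(pix('wrist',p,s))
E
```

```text
b1 [ 0.47717292 -0.19065559  0.035     ]
rows [-0.00033566  0.00032189  0.13720406]
cup [0.4642 0.0344]
cup [ 0.4775 -0.0369]
cup [0.5335 0.0127]
pin foot [0.48670112 0.00070461] tip [ 0.48594563 -0.00185252]
[391.12299895  81.91041153]
[423.18108538  25.82894204]
[454.84047522  89.04705309]
[436.20584103  58.23412682]
```

```bash
python3 inch.py '0 0 0.05 0 0.45;0 0 0.1 0 0.45;0 0 0.135 0 0.45;0 0 0.152 0 0.45;0 0 0.152 0 0.45;0 0 0.152 0 0;0 0 0.152 0 0;0 0 0.152 0 0;0 0 0.152 0 0;0 0 0.152 0 0;0 0 0.13 0 0;0 0 0.08 0 0' 12;  python3 -c "
from h import *
s=ctrl.get_state(); print(s['position'],totool(np.array([.465,.0374,.1])-s['position']))"
```

```text
time: 3.35
position: [0.4745, -0.1874, 0.0902]
tool_rot: [-1.27, -2.865, 0.004]
ft_force: [0.8, 0.7, -0.2]
grip_width: 0.189
grip_force: 12.0
[ 0.47450061 -0.18735743  0.09021182] [ 0.17302813  0.14377633 -0.0095711 ]
```

```bash
python3 inch.py '0.173 0.144 -0.02 0 0;0.173 0.144 -0.02 0 0;0.173 0.144 -0.02 0 0;0.173 0.144 -0.02 0 0;0.173 0.144 -0.02 0 0;0.173 0.144 -0.02 0 0;0.173 0.144 -0.02 0 0;0.173 0.144 -0.02 0 0';  python3 - <<'E'
from h import *
s=ctrl.get_state(); im=ctrl.get_image('wrist')[:,:,::-1].copy(); np.save('s2.npy',s,allow_pickle=True); cv2.imwrite('pics/w2.png',im)
print(s['position'],s['time'])
for p in((.4804,-.0337,.024),(.465,.0374,.024),(.5343,.0152,.024),(.4876,.0012,.066)): print(pix('wrist',p,s))
E
```

```text
time: 4.15
position: [0.4683, 0.0349, 0.1125]
tool_rot: [1.277, 2.87, -0.001]
ft_force: [0.7, 0.1, -0.4]
grip_width: 0.188
grip_force: 12.0
[0.46834848 0.03494976 0.11250519] 4.15
[238.60226581 277.05042491]
[279.86694097 207.9678303 ]
[321.60776368 276.79313402]
[269.67695156 279.56267391]
```

View pics/w2.png

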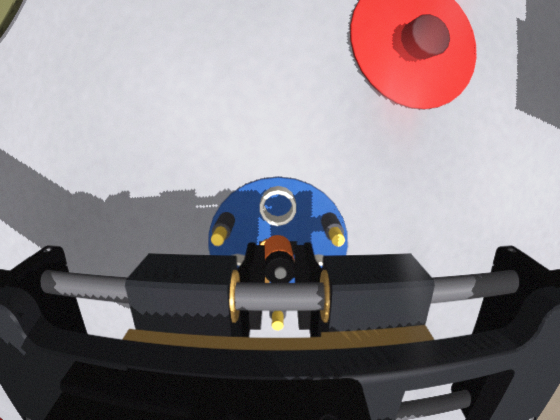

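```bash
python3 - <<'E'
from h import *
s=np.load('s2.npy',allow_pickle=True).item(); s3=ctrl.get_state(); print(s3['position'],s3['qd'].round(3))
c=hit('wrist',278,206,.024,s); print(c,totool(c-s['position'],s))
for u,v in((218,241),(336,240)): print('post',hit('wrist',u,v,.053,s)[:2])
print('cover',hit('wrist',427,28,.032,s),hit('wrist',413,51,.006,s))
B=np.array([.49324,.00631])
for a in(120,-120): print(B+.052*np.array([np.cos(np.radians(a-47.8)),np.sin(np.radians(a-47.8))]))
print('batt',pix('wrist',s['position']+[0,0,-.02],s),pix('wrist',s['position']+[0,0,.014],s))
E
```

```text
[0.46834315 0.03481257 0.11245899] [ 0.004  0.001 -0.001  0.001 -0.003 -0.002 -0.001]
[0.46278451 0.03761962 0.024     ] [ 0.00573064 -0.00231314  0.08850459]
post [ 0.44220974 -0.00617079]
post [0.50682957 0.05321393]
cover [0.45054464 0.22689615 0.032     ] [0.45941231 0.21420319 0.006     ]
[0.50913616 0.05582073]
[ 0.44241437 -0.00467889]
batt [281.35228922 246.15312584] [281.68517599 272.09412263]
```

```bash
python3 inch.py '0.0042 -0.0013 0.02 0 0;0.0042 -0.0013 0.05 0 0;0.0042 -0.0013 0.065 0 0;0.0042 -0.0013 0.075 0 0;0.0042 -0.0013 0.0845 0 0;0.0042 -0.0013 0.0845 0 0';  python3 - <<'E'
from h import *
s=ctrl.get_state(); print(s['position'])
E
```

```text
time: 4.8
position: [0.4643, 0.0378, 0.0275]
tool_rot: [-1.275, -2.871, 0.002]
ft_force: [-0.3, -0.3, 0.1]
grip_width: 0.186
grip_force: 12.0
[0.46434885 0.03780179 0.02752452]
```

```bash
python3 inch.py '0 0 0 0 0.45;0 0 0 0 0.45;0 0 0 0 0.45;0 0 -0.04 0 0.45;0 0 -0.09 0 0.45;-0.29 -0.166 -0.12 1.047 0.45;-0.29 -0.166 -0.12 1.047 0.45;-0.29 -0.166 -0.12 1.047 0.45;-0.29 -0.166 -0.12 1.047 0.45;-0.29 -0.166 -0.12 1.047 0.45;-0.29 -0.166 -0.12 1.047 0.45;-0.29 -0.166 -0.12 1.047 0.45;-0.29 -0.166 -0.12 1.047 0.45;-0.29 -0.166 -0.12 1.047 0.45;-0.29 -0.166 -0.12 1.047 0.45';  python3 - <<'E'
from h import *
s=ctrl.get_state(); im=ctrl.get_image('wrist')[:,:,::-1].copy(); np.save('s3.npy',s,allow_pickle=True); cv2.imwrite('pics/w3.png',im)
p=pix('wrist',(.5365,-.289,.035),s); print(p,s['joint_positions'].round(2)); t=ctrl.get_image('top')[:,:,::-1]
o=np.zeros((600,800,3),np.uint8); o[:420,:560]=im; o[420:,:440]=cv2.resize(t[203:248,262:372],(440,180),interpolation=cv2.INTER_CUBIC)
cv2.imwrite('pics/w3.png',o)
E
```

```text
time: 6.3
position: [0.5365, -0.2859, 0.1478]
tool_rot: [-2.535, -1.853, -0.001]
ft_force: [-0.1, 0.6, 0.2]
grip_width: 0.45
grip_force: 0.0
[281.11914129 206.98280493] [-0.26  0.37  0.88  1.68 -0.3   1.23  0.38]
```

View pics/w3.png

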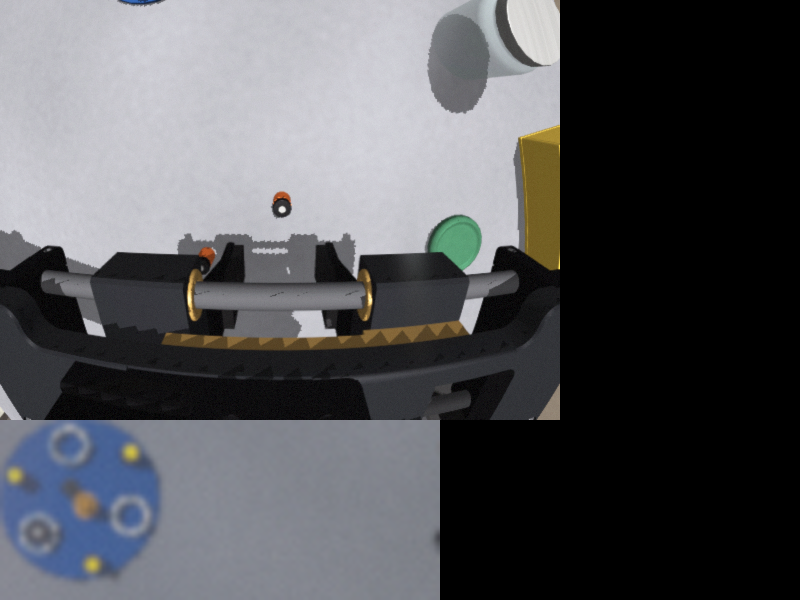

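```bash
python3 - <<'E'
from h import *
s=np.load('s3.npy',allow_pickle=True).item()
b=hit('wrist',282,209,.035,s); print(b,totool(b-s['position'],s), totool(np.array([.5368,-.289,.02])-s['position'],s), ctrl.get_state()['position'])
E
```

```text
[ 0.53668027 -0.29100294  0.035     ] [-0.00496795  0.00181616  0.11277498] [-0.00304591  0.00133221  0.12777824] [ 0.53667047 -0.2856114   0.14799094]
```

```bash
python3 inch.py '-0.0042 0.0016 0.05 0 0.45;-0.0042 0.0016 0.1 0 0.45;-0.0042 0.0016 0.12 0 0.45;-0.0042 0.0016 0.128 0 0.45;-0.0042 0.0016 0.128 0 0.45;-0.0042 0.0016 0.128 0 0;-0.0042 0.0016 0.128 0 0;-0.0042 0.0016 0.128 0 0;-0.0042 0.0016 0.128 0 0;-0.0042 0.0016 0.128 0 0;-0.0042 0.0016 0.09 0 0;-0.0042 0.0016 0.04 0 0;0.222 -0.1305 0.038 0 0;0.222 -0.1305 0.038 0 0;0.222 -0.1305 0.038 0 0;0.222 -0.1305 0.038 0 0;0.222 -0.1305 0.038 0 0;0.222 -0.1305 0.038 0 0;0.222 -0.1305 0.038 0 0;0.222 -0.1305 0.038 0 0' 12;  python3 - <<'E'
from h import *
s=ctrl.get_state(); im=ctrl.get_image('wrist')[:,:,::-1].copy(); np.save('s4.npy',s,allow_pickle=True); cv2.imwrite('pics/w4.png',im)
print(pix('wrist',(.4804,-.0337,.024),s)); print(totool(np.array([.480,-.034,.0275])-s['position'],s))
# rim: white pixels near prediction
g=im.astype(int); u,v=pix('wrist',(.4804,-.0337,.024),s); 
hsv=cv2.cvtColor(im,cv2.COLOR_BGR2HSV); c=hsv[int(v)-30:int(v)+30,int(u)-30:int(u)+30]
m=(c[:,:,1]<60)&(c[:,:,2]>150); n,l,st,ce=cv2.connectedComponentsWithStats(m.astype(np.uint8))
for i in range(1,n):
    if st[i,4]>40: x,y,w,h,a=st[i]; print(a,w,h,(x+w/2-.5+int(u)-30,y+h/2-.5+int(v)-30), hit('wrist',x+w/2-.5+int(u)-30,y+h/2-.5+int(v)-30,.024,s))
E
```

```text
time: 8.4
position: [0.4802, -0.0373, 0.1103]
tool_rot: [2.539, 1.85, 0.001]
ft_force: [-0.7, -0.5, 0.0]
grip_width: 0.184
grip_force: 12.0
[278.80632114 208.25657318]
[ 0.00312738 -0.00123167  0.08276591]
1077 60 49 (np.float64(277.5), np.float64(213.0)) [ 0.47818738 -0.03714643  0.024     ]
```

```bash
python3 inch.py '0.0032 -0.0012 0.02 0 0;0.0032 -0.0012 0.05 0 0;0.0032 -0.0012 0.062 0 0;0.0032 -0.0012 0.07 0 0;0.0032 -0.0012 0.0825 0 0;0.0032 -0.0012 0.0825 0 0'
```

```text
time: 9.05
position: [0.4797, -0.0336, 0.027]
tool_rot: [2.539, 1.849, -0.001]
ft_force: [0.7, -0.6, 0.3]
grip_width: 0.19
grip_force: 12.0
```

```bash
python3 inch.py '0 0 0 0 0.45;0 0 0 0 0.45;0 0 0 0 0.45;0 0 -0.04 0 0.45;0 0 -0.09 0 0.45;-0.285 0.054 -0.12 1.047 0.45;-0.285 0.054 -0.12 1.047 0.45;-0.285 0.054 -0.12 1.047 0.45;-0.285 0.054 -0.12 1.047 0.45;-0.285 0.054 -0.12 1.047 0.45;-0.285 0.054 -0.12 1.047 0.45;-0.285 0.054 -0.12 1.047 0.45;-0.285 0.054 -0.12 1.047 0.45;-0.285 0.054 -0.12 1.047 0.45;-0.285 0.054 -0.12 1.047 0.45';  python3 - <<'E'
from h import *
s=ctrl.get_state(); im=ctrl.get_image('wrist')[:,:,::-1].copy(); np.save('s5.npy',s,allow_pickle=True)
p=pix('wrist',(.444,-.3215,.035),s); print(p,s['joint_positions'].round(2),totool(np.array([.444,-.3215,.02])-s['position'],s)); t=ctrl.get_image('top')[:,:,::-1]
o=np.zeros((600,800,3),np.uint8); o[:420,:560]=im; o[420:,:440]=cv2.resize(t[203:248,262:372],(440,180),interpolation=cv2.INTER_CUBIC)
cv2.imwrite('pics/w5.png',o)
E
```

```text
time: 10.55
position: [0.4447, -0.3192, 0.1474]
tool_rot: [-3.122, -0.342, -0.001]
ft_force: [-0.1, 1.0, -0.2]
grip_width: 0.448
grip_force: 0.0
[281.1071703  205.21097801] [-0.41  0.28  1.15  1.84 -0.27  1.2  -0.53] [-0.00125246  0.00224002  0.12740076]
```

View pics/w5.png

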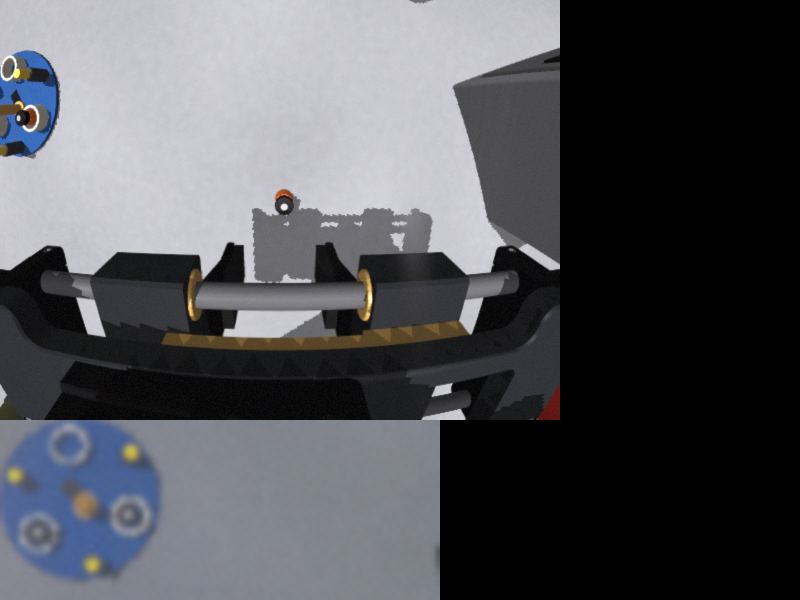

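```bash
python3 inch.py '-0.0018 0.0035 0.05 0 0.45;-0.0018 0.0035 0.1 0 0.45;-0.0018 0.0035 0.118 0 0.45;-0.0018 0.0035 0.1275 0 0.45;-0.0018 0.0035 0.1275 0 0.45;-0.0018 0.0035 0.1275 0 0;-0.0018 0.0035 0.1275 0 0;-0.0018 0.0035 0.1275 0 0;-0.0018 0.0035 0.1275 0 0;-0.0018 0.0035 0.09 0 0;-0.0018 0.0035 0.04 0 0;0.1575 -0.3077 0.038 0 0;0.1575 -0.3077 0.038 0 0;0.1575 -0.3077 0.038 0 0;0.1575 -0.3077 0.038 0 0;0.1575 -0.3077 0.038 0 0;0.1575 -0.3077 0.038 0 0;0.1575 -0.3077 0.038 0 0;0.1575 -0.3077 0.038 0 0;0.1575 -0.3077 0.038 0 0' 12;  python3 - <<'E'
from h import *
s=ctrl.get_state(); im=ctrl.get_image('wrist')[:,:,::-1].copy(); np.save('s6.npy',s,allow_pickle=True); cv2.imwrite('pics/w6.png',im)
print(s['joint_positions'].round(2),totool(np.array([.5338,.015,.0275])-s['position'],s))
E
```

```text
time: 12.65
position: [0.5331, 0.0145, 0.1096]
tool_rot: [3.123, 0.339, -0.0]
ft_force: [0.4, -0.1, -0.5]
grip_width: 0.189
grip_force: 12.0
[-1.    0.26  1.05  1.91 -0.25  1.12 -1.21] [ 0.00083363 -0.00036813  0.08212884]
```

```bash
python3 inch.py '0.0008 -0.0004 0.02 0 0;0.0008 -0.0004 0.05 0 0;0.0008 -0.0004 0.062 0 0;0.0008 -0.0004 0.07 0 0;0.0008 -0.0004 0.082 0 0;0.0008 -0.0004 0.082 0 0'
```

```text
time: 13.3
position: [0.5336, 0.0135, 0.0271]
tool_rot: [3.124, 0.333, -0.0]
ft_force: [-0.1, 0.1, -0.2]
grip_width: 0.186
grip_force: 12.0
```

```bash
python3 inch.py '0 0 0 0 0.45;0 0 0 0 0.45;0 0 0 0 0.45;0 0 -0.04 0 0.45;0 0 -0.09 0 0.45;-0.0293 -0.2247 -0.12 1.047 0.65;-0.0293 -0.2247 -0.12 1.047 0.65;-0.0293 -0.2247 -0.12 1.047 0.65;-0.0293 -0.2247 -0.12 1.047 0.65;-0.0293 -0.2247 -0.12 1.047 0.65;-0.0293 -0.2247 -0.12 1.047 0.65;-0.0293 -0.2247 -0.12 1.047 0.65;-0.0293 -0.2247 -0.12 1.047 0.65;-0.0293 -0.2247 -0.12 1.047 0.65';  python3 - <<'E'
from h import *
s=ctrl.get_state(); im=ctrl.get_image('wrist')[:,:,::-1].copy(); np.save('s7.npy',s,allow_pickle=True)
p=pix('wrist',(.4575,.2270,.032),s); print(p,s['joint_positions'].round(2),totool(np.array([.4575,.227,.009])-s['position'],s)); t=ctrl.get_image('top')[:,:,::-1]
o=np.zeros((600,800,3),np.uint8); o[:420,:560]=im; o[420:,:440]=cv2.resize(t[203:248,262:372],(440,180),interpolation=cv2.INTER_CUBIC)
si=ctrl.get_image('side')[:,:,::-1]; o[420:,440:]=cv2.resize(si[205:255,230:330],(360,180),interpolation=cv2.INTER_CUBIC)
cv2.imwrite('pics/w7.png',o)
E
```

```text
time: 14.7
position: [0.4648, 0.2306, 0.143]
tool_rot: [2.876, -1.256, -0.013]
ft_force: [-0.6, -0.8, -0.5]
grip_width: 0.649
grip_force: 0.0
[286.10039595 207.22447255] [-1.61  0.22  1.24  1.9  -0.23  1.19 -2.69] [-0.00145021  0.00692256  0.1341108 ]
```

View pics/w7.png

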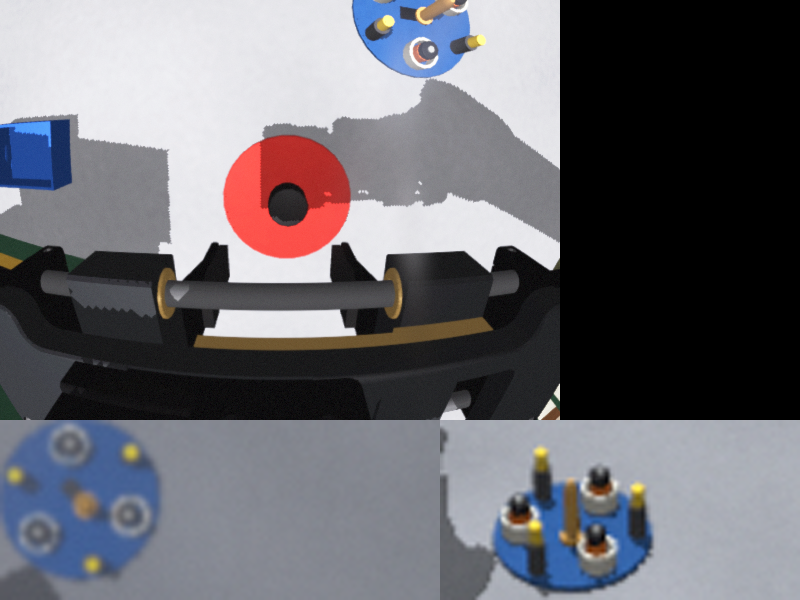

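```bash
python3 - <<'E'
from h import *
s=ctrl.get_state(); M=R.from_rotvec(s['tool_rot']).as_matrix(); print(s['position'],np.degrees(np.arctan2(M[1,1],M[0,1])),M.round(3)[:,2])
print(hit('wrist',288,203,.032,np.load('s7.npy',allow_pickle=True).item()),hit('wrist',287,197,.006,np.load('s7.npy',allow_pickle=True).item()))
E
python3 inch.py '0 0 0 -3.0 0.65;0 0 0 -3.0 0.65;0 0 0 -3.0 0.65;0 0 0 -3.0 0.65;0 0 0 -3.0 0.65;0 0 0 -3.0 0.65;0 0 0 -3.0 0.65;0 0 0 -3.0 0.65;0 0 0 -3.0 0.65;0 0 0 -3.0 0.65;0 0 0 -3.0 0.65;0 0 0 -3.0 0.65;0 0 0 -3.0 0.65;0 0 0 -3.0 0.65;0 0 0 -3.0 0.65;0 0 0 -3.0 0.65;0 0 0 -3.0 0.65;0 0 0 -3.0 0.65;0 0 0 -3.0 0.65;0 0 0 -3.0 0.65'
python3 - <<'E'
from h import *
s=ctrl.get_state(); M=R.from_rotvec(s['tool_rot']).as_matrix(); print(s['joint_positions'].round(2),s['position'],np.degrees(np.arctan2(M[1,1],M[0,1])),M.round(3)[:,2])
E
```

```text
[0.46634809 0.22619052 0.14395702] -137.54101176178898 [-0.009  0.001 -1.   ]
[0.45891251 0.22306529 0.032     ] [0.45799588 0.22419416 0.006     ]
time: 16.85
position: [0.4668, 0.2257, 0.1447]
tool_rot: [-1.457, -2.774, 0.001]
ft_force: [0.0, -0.0, 0.1]
grip_width: 0.651
grip_force: 0.0
[-1.27  0.12  0.83  1.9  -0.1   1.17  0.2 ] [0.46678833 0.22565762 0.14466576] 34.588133395311324 [-0.008  0.003 -1.   ]
```

```bash
python3 - <<'E'
from h import *
for i in range(1,8):
    s=np.load(f's{i}.npy',allow_pickle=True).item(); print(i,(R.from_rotvec(s['tool_rot']).as_matrix()[:,2]*1e3).round(1))
E
python3 inch.py '0 0 0 -0.13 0.65;0 0 0 -0.13 0.65;0 0 0 -0.13 0.65'
python3 - <<'E'
from h import *
s=ctrl.get_state(); im=ctrl.get_image('wrist')[:,:,::-1].copy(); np.save('s8.npy',s,allow_pickle=True); cv2.imwrite('pics/w8.png',im)
M=R.from_rotvec(s['tool_rot']).as_matrix(); print(s['joint_positions'].round(2),s['position'],np.degrees(np.arctan2(M[1,1],M[0,1])),M.round(4)[:,2])
hsv=cv2.cvtColor(im,cv2.COLOR_BGR2HSV);H,S,V=cv2.split(hsv)
m=((((H<8)|(H>172))&(S>120)&(V>80))*255).astype(np.uint8); m[300:]=0
cs,_=cv2.findContours(m,cv2.RETR_EXTERNAL,cv2.CHAIN_APPROX_NONE); c=max(cs,key=cv2.contourArea); print(cv2.fitEllipse(cv2.convexHull(c)),cv2.boundingRect(c))
u,v=pix('wrist',(.4578,.2265,.032),s); print('knob pred',u,v,'disc pred',pix('wrist',(.4578,.2265,.006),s))
k=((V<75)).astype(np.uint8); k[300:]=0
n,l,st,ce=cv2.connectedComponentsWithStats(k)
for i in range(1,n):
    if st[i,4]>150: print(st[i],ce[i])
E
```

```text
1 [-9.e-01 -4.e-01 -1.e+03]
2 [-1.e-01 -4.e-01 -1.e+03]
3 [-1.0e-01  1.6e+00 -1.0e+03]
4 [ 7.e-01 -3.e-01 -1.e+03]
5 [ 4.0e-01  1.3e+00 -1.0e+03]
6 [ 0.e+00 -7.e-01 -1.e+03]
7 [-9.3e+00  3.0e-01 -1.0e+03]
time: 17.15
position: [0.4665, 0.2263, 0.1443]
tool_rot: [-1.285, -2.857, 0.001]
ft_force: [0.1, 0.4, 0.4]
grip_width: 0.654
grip_force: 0.0
[-1.26  0.12  0.82  1.9  -0.1   1.17  0.32] [0.46650783 0.22634671 0.1443481 ] 41.55546802628436 [-0.0082  0.0031 -1.    ]
((273.1940002441406, 188.3531951904297), (124.03976440429688, 127.05443572998047), 94.8530044555664) (210, 127, 127, 124)
knob pred 273.9526279223421 199.22011716666142 disc pred [274.51234764 192.42991343]
[ 478    0   82  150 9445] [524.18380095  67.57586024]
[ 253  175   40   42 1189] [271.94280908 197.0353238 ]
[ 168  242  226   50 2813] [280.61926769 269.3117668 ]
[   0  246  176   54 6767] [ 86.31668391 275.85414512]
[ 385  246  175   54 6620] [475.91117825 275.55800604]
```

```bash
python3 - <<'E'
from h import *
s=np.load('s8.npy',allow_pickle=True).item()
d=hit('wrist',273.2,188.4,.006,s); k=hit('wrist',272.2,196,.030,s); print(d,k)
for q in((*d[:2],.009),(.4576,.2270,.009),(.4578,.2258,.009)): print(totool(np.array(q)-s['position'],s))
E
```

```text
[0.45427441 0.22862488 0.006     ] [0.45502959 0.2272602  0.03      ]
[ 0.00877494 -0.00708821  0.13545004]
[ 0.00535315 -0.0056775   0.13541785]
[ 0.00432251 -0.00632384  0.13541255]
```

```bash
python3 inch.py '0.0053 -0.0062 0.05 0 0.65;0.0053 -0.0062 0.1 0 0.65;0.0053 -0.0062 0.12 0 0.65;0.0053 -0.0062 0.136 0 0.65;0.0053 -0.0062 0.136 0 0.65;0.0053 -0.0062 0.136 0 0;0.0053 -0.0062 0.136 0 0;0.0053 -0.0062 0.136 0 0;0.0053 -0.0062 0.136 0 0;0.0053 -0.0062 0.136 0 0;0.0053 -0.0062 0.136 0 0' 45; python3 -c "
from h import *
s=ctrl.get_state(); M=R.from_rotvec(s['tool_rot']).as_matrix(); print(s['position'],M[:,2],M[:,0])"
```

```text
time: 18.3
position: [0.4568, 0.2277, 0.0082]
tool_rot: [-1.278, -2.86, 0.002]
ft_force: [-0.9, -0.4, 3.1]
grip_width: 0.407
grip_force: 45.0
[0.4568287  0.2276879  0.00817695] [-0.00859043  0.00245065 -0.9999601 ] [-0.66708483  0.74494344  0.00755644]
```

```bash
python3 inch.py '0.0 0.0 -0.03 0 0;0.0 0.0 -0.08 0 0;0 0 -0.12 0 0;-0.189 -0.1278 -0.12 0 0;-0.189 -0.1278 -0.12 0 0;-0.189 -0.1278 -0.12 0 0;-0.189 -0.1278 -0.12 0 0;-0.189 -0.1278 -0.12 0 0;-0.189 -0.1278 -0.12 0 0;-0.189 -0.1278 -0.12 0 0;-0.189 -0.1278 -0.12 0 0'; python3 - <<'E'
from h import *
s=ctrl.get_state(); M=R.from_rotvec(s['tool_rot']).as_matrix(); print(s['position'],M[:,2]*1e3,s['joint_positions'].round(2))
o=np.zeros((600,800,3),np.uint8); t=ctrl.get_image('top')[:,:,::-1].copy(); w=ctrl.get_image('wrist')[:,:,::-1].copy(); si=ctrl.get_image('side')[:,:,::-1].copy()
cv2.imwrite('pics/t9.png',t); cv2.imwrite('pics/w9.png',w); cv2.imwrite('pics/s9.png',si); np.save('s9.npy',s,allow_pickle=True)
o[:300,:400]=cv2.resize(t[195:255,242:322],(400,300),interpolation=cv2.INTER_CUBIC)
o[:300,400:]=cv2.resize(si[175:265,210:330],(400,300),interpolation=cv2.INTER_CUBIC)
o[300:,:400]=cv2.resize(w,(400,300)); cv2.imwrite('pics/o9.png',o)
E
```

```text
time: 19.4
position: [0.488, 0.0026, 0.1266]
tool_rot: [-1.275, -2.86, 0.003]
ft_force: [1.2, 0.2, -2.0]
grip_width: 0.403
grip_force: 45.0
[0.48801469 0.00260283 0.12660109] [  -9.95561798    2.31358331 -999.94776514] [-1.04  0.07  1.03  1.98 -0.06  1.13  0.75]
```

View pics/o9.png

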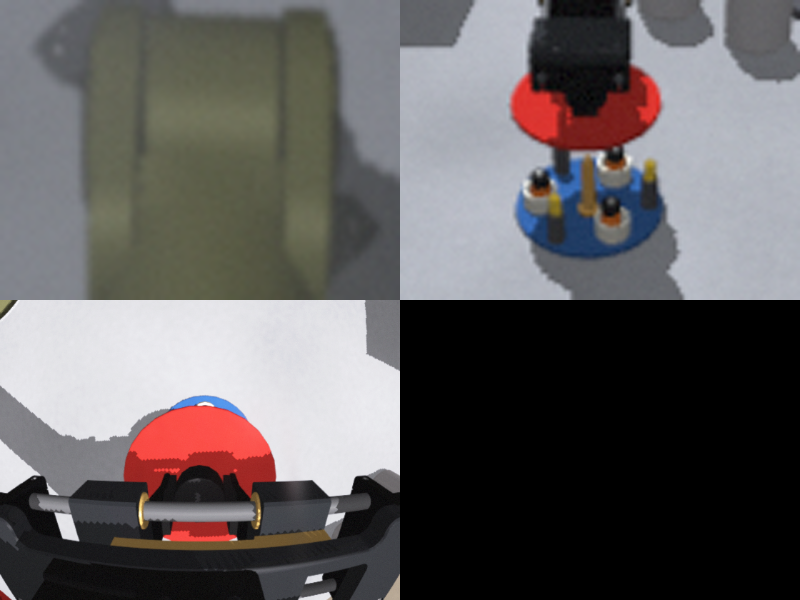

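```bash
python3 - <<'E'
from h import *
from scipy.optimize import least_squares
s=np.load('s9.npy',allow_pickle=True).item(); a=np.linspace(0,2*np.pi,180)
def sil(n,x,y,z,r,st): return np.array([pix(n,(x+r*np.cos(t),y+r*np.sin(t),zz),st) for zz in(z,z+.006) for t in a])
def mask(im,red):
    H,S,V=cv2.split(cv2.cvtColor(im,cv2.COLOR_BGR2HSV))
    m=((((H<8)|(H>172))&(S>120)&(V>60)) if red else ((H>100)&(H<130)&(S>120))).astype(np.uint8)
    return m
def ext(m,box):
    x0,y0,x1,y1=box; k=np.zeros_like(m); k[y0:y1,x0:x1]=m[y0:y1,x0:x1]; n,l,st,c=cv2.connectedComponentsWithStats(k); i=1+np.argmax(st[1:,4])
    y,x=np.nonzero(l==i); return x.min()-.5,x.max()+.5,y.min()-.5,y.max()+.5
def fit(n,e,use,z,r,st,g):
    def f(q):
        p=sil(n,*q,z,r,st); v=np.array([p[:,0].min(),p[:,0].max(),p[:,1].min(),p[:,1].max()]); return (v-e)[use]
    q=least_squares(f,g,diff_step=1e-3); return q.x.round(4),q.fun.round(2)
s0=cv2.imread('pics/side0.png'); e=np.array(ext(mask(s0,0),(200,190,330,270)))
print('base side',e,fit('side',e,[0,1,2,3],0,.064,None,[.49,.006]))
e=np.array(ext(mask(s0,1),(180,190,240,230))); print('cover0 side',e,fit('side',e,[0,1,2,3],0,.062,None,[.457,.227]))
s9=cv2.imread('pics/s9.png'); e=np.array(ext(mask(s9,1),(210,175,330,265)))
print('cover side',e,fit('side',e,[0,1,3],.1184,.062,None,[.488,.002]))
w=cv2.imread('pics/w9.png'); e=np.array(ext(mask(w,1),(150,130,420,245)))
print('cover wrist',e,fit('wrist',e,[0,1,2],.1184,.062,s,[.488,.002]),s['position'])
E
```

```text
Traceback (most recent call last):
  File "h.py", line 15, in pix
    m=ctrl.camera_model(n); f=210/np.tan(np.radians(m['vertical_fov']/2))
ValueError: time passes only in moves, steps and waits
```

```bash
sed -i 's/^def ray/import functools\ncm=functools.lru_cache(None)(ctrl.camera_model)\ndef ray/; s/m=ctrl.camera_model(n)/m=cm(n)/' h.py; cat > fit.py <<'E'
from h import *
from scipy.optimize import least_squares
s=np.load('s9.npy',allow_pickle=True).item(); a=np.linspace(0,2*np.pi,90)
def sil(n,x,y,z,r,st): return np.array([pix(n,(x+r*np.cos(t),y+r*np.sin(t),zz),st) for zz in(z,z+.006) for t in a])
def mask(im,red):
    H,S,V=cv2.split(cv2.cvtColor(im,cv2.COLOR_BGR2HSV))
    return ((((H<8)|(H>172))&(S>120)&(V>60)) if red else ((H>100)&(H<130)&(S>120))).astype(np.uint8)
def ext(m,box):
    x0,y0,x1,y1=box; k=np.zeros_like(m); k[y0:y1,x0:x1]=m[y0:y1,x0:x1]; n,l,st,c=cv2.connectedComponentsWithStats(k); i=1+np.argmax(st[1:,4])
    y,x=np.nonzero(l==i); return np.array([x.min()-.5,x.max()+.5,y.min()-.5,y.max()+.5])
def fit(n,e,use,z,r,st,g):
    def f(q):
        p=sil(n,*q,z,r,st); return (np.array([p[:,0].min(),p[:,0].max(),p[:,1].min(),p[:,1].max()])-e)[use]
    q=least_squares(f,g,diff_step=1e-2,x_scale=.01); return q.x.round(4),q.fun.round(2)
s0=cv2.imread('pics/side0.png'); e=ext(mask(s0,0),(200,190,330,270))
print('base side',e,fit('side',e,[0,1,2,3],0,.064,None,[.49,.006]))
e=ext(mask(s0,1),(180,190,240,230)); print('cover0 side',e,fit('side',e,[0,1,2,3],0,.062,None,[.457,.227]))
s9=cv2.imread('pics/s9.png'); e=ext(mask(s9,1),(210,175,330,265))
print('cover side',e,fit('side',e,[0,1,3],.1184,.062,None,[.488,.002]))
w=cv2.imread('pics/w9.png'); e=ext(mask(w,1),(150,130,420,245))
print('cover wrist',e,fit('wrist',e,[0,1,2],.1184,.062,s,[.488,.002]),s['position'])
E
python3 fit.py
```

```text
base side [244.5 288.5 222.5 251.5] (array([0.4943, 0.0053]), array([-0.19,  0.19, -1.01,  0.86]))
cover0 side [186.5 226.5 197.5 223.5] (array([0.4581, 0.2269]), array([-0.29,  0.29, -0.25,  0.19]))
cover side [242.5 287.5 194.5 219.5] (array([0.492 , 0.0056]), array([-0.19,  0.19, -0.02]))
cover wrist [172.5 385.5 147.5 244.5] (array([0.4878, 0.0005]), array([-1.15,  1.15,  0.25])) [0.48801469 0.00260283 0.12660109]
```

```bash
python3 inch.py '0 0 0.03 0 0;0 0 0.045 0 0;0 0 0.05 0 0;0 0 0.052 0 0;0 0 0.054 0 0;0 0 0.056 0 0;0 0 0.056 0 0'
```

```text
time: 20.25
position: [0.4884, 0.0014, 0.0714]
tool_rot: [-1.278, -2.861, 0.002]
ft_force: [0.9, 0.1, -2.6]
grip_width: 0.408
grip_force: 45.0
```

```bash
python3 inch.py '0 0 0.002 0 0;0 0 0.004 0 0;0 0 0.004 0 0'; python3 inch.py '0 0 0.002 0 0;0 0 0.003 0 0;0 0 0.003 0 0'
```

```text
time: 20.55
position: [0.4878, 0.0013, 0.0669]
tool_rot: [-1.278, -2.86, 0.003]
ft_force: [0.2, -0.8, -3.1]
grip_width: 0.406
grip_force: 45.0
time: 20.85
position: [0.4877, 0.0012, 0.0638]
tool_rot: [-1.278, -2.86, 0.004]
ft_force: [-0.1, -0.1, -3.1]
grip_width: 0.404
grip_force: 45.0
```

```bash
python3 inch.py '0 0 0.003 0 0;0 0 0.005 0 0;0 0 0.005 0 0' 60; python3 inch.py '0 0 0.002 0 0;0 0 0.004 0 0;0 0 0.004 0 0'
```

```text
time: 21.15
position: [0.4875, 0.0011, 0.0592]
tool_rot: [-1.278, -2.859, 0.004]
ft_force: [-4.1, -0.6, 2.6]
grip_width: 0.4
grip_force: 60.0
time: 21.45
position: [0.4874, 0.001, 0.0559]
tool_rot: [-1.278, -2.858, 0.003]
ft_force: [-7.8, -0.6, 12.2]
grip_width: 0.407
grip_force: 60.0
```

```bash
python3 inch.py '0.0004 -0.0006 0 0 0;0.0004 -0.0006 0 0 0';python3 -c "
from h import *
s=ctrl.get_state(); print(s['torque'],s['ft_force'],(R.from_rotvec(s['tool_rot']).as_matrix()[:,2]*1e3).round(1))"; python3 inch.py '0 0 0.001 0 0;0 0 0.002 0 0;0 0 0.002 0 0'
```

```text
time: 21.65
position: [0.4874, 0.001, 0.056]
tool_rot: [-1.278, -2.859, 0.002]
ft_force: [-5.1, -1.4, 10.1]
grip_width: 0.402
grip_force: 60.0
[-0.15330631  1.04866108 -0.04638811] [-5.11467283 -1.43113258 10.10361185] [   -9.2     2.6 -1000. ]
time: 21.95
position: [0.4874, 0.001, 0.0547]
tool_rot: [-1.278, -2.858, 0.002]
ft_force: [-8.9, -0.9, 18.7]
grip_width: 0.403
grip_force: 60.0
```

```bash
python3 inch.py '0.0005 -0.0005 0.001 0 0;0.0005 -0.0005 0.001 0 0'; python3 inch.py '0.0003 -0.0003 0.001 0 0;0.0003 -0.0003 0.001 0 0;0.0003 -0.0003 0.001 0 0'; python3 - <<'E'
from fit import *
si=ctrl.get_image('side')[:,:,::-1].copy(); w=ctrl.get_image('wrist')[:,:,::-1].copy(); cv2.imwrite('pics/s10.png',si)
o=np.zeros((600,800,3),np.uint8); o[:300,:400]=cv2.resize(si[195:270,215:315],(400,300),interpolation=cv2.INTER_CUBIC); o[300:,:]=cv2.resize(si,(800,600))[300:600]; o[:300,400:]=cv2.resize(w,(400,300)); o[300:,:]=0
cv2.imwrite('pics/o10.png',o[:300])
e=ext(mask(si,1),(215,195,315,270)); print(e)
for z in(.046,.049,.053): print(z,fit('side',e,[0,1,3],z,.062,None,[.488,.002]))
s=ctrl.get_state(); print(s['torque'],(R.from_rotvec(s['tool_rot']).as_matrix()[:,2]*1e3).round(1))
E
```

```text
time: 22.15
position: [0.4874, 0.001, 0.0541]
tool_rot: [-1.279, -2.86, 0.001]
ft_force: [-7.7, -1.6, 19.6]
grip_width: 0.404
grip_force: 60.0
time: 22.45
position: [0.4874, 0.001, 0.0539]
tool_rot: [-1.279, -2.86, 0.0]
ft_force: [-9.3, -1.0, 25.6]
grip_width: 0.402
grip_force: 60.0
base side [244.5 288.5 222.5 251.5] (array([0.4943, 0.0053]), array([-0.19,  0.19, -1.01,  0.86]))
cover0 side [186.5 226.5 197.5 223.5] (array([0.4581, 0.2269]), array([-0.29,  0.29, -0.25,  0.19]))
cover side [242.5 287.5 194.5 219.5] (array([0.492 , 0.0056]), array([-0.19,  0.19, -0.02]))
cover wrist [172.5 385.5 147.5 244.5] (array([0.4878, 0.0005]), array([-1.15,  1.15,  0.25])) [0.48801469 0.00260283 0.12660109]
[244.5 287.5 215.5 240.5]
0.046 (array([0.4914, 0.0032]), array([-0.48,  0.48, -0.05]))
0.049 (array([0.489 , 0.0008]), array([-0.55,  0.55, -0.06]))
0.053 (array([ 0.4859, -0.0023]), array([-0.65,  0.65, -0.07]))
[-0.2981242   2.10192271  0.02009341] [   -8.2     3.6 -1000. ]
```

View pics/o10.png

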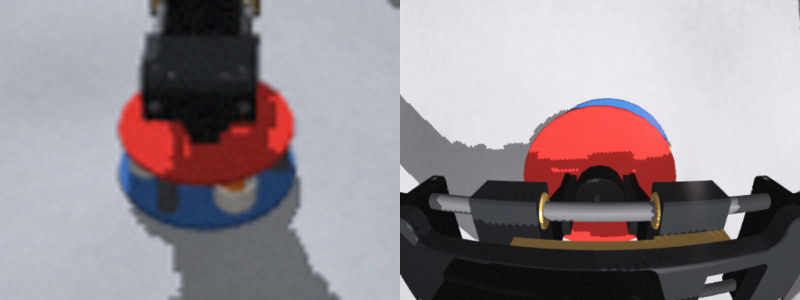

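```bash
python3 inch.py '0.0006 -0.0008 0 0 0;0.0013 -0.0016 0 0 0;0.0013 -0.0016 0 0 0;0.0013 -0.0016 0 0 0;0.0013 -0.0016 0 0 0'; python3 -c "
from h import *
s=ctrl.get_state(); print(s['torque'],(R.from_rotvec(s['tool_rot']).as_matrix()[:,2]*1e3).round(1))"; python3 inch.py '0 0 0.001 0 0;0 0 0.001 0 0;0 0 0.001 0 0'
```

```text
time: 23.05
position: [0.4873, 0.001, 0.054]
tool_rot: [-1.28, -2.864, -0.002]
ft_force: [-3.1, -1.2, 19.2]
grip_width: 0.403
grip_force: 60.0
[-0.3388163   0.81632896 -0.01641506] [   -3.6     3.  -1000. ]
time: 23.35
position: [0.4874, 0.001, 0.0539]
tool_rot: [-1.28, -2.863, -0.002]
ft_force: [-7.8, -0.8, 29.7]
grip_width: 0.405
grip_force: 60.0
```

```bash
python3 inch.py '0.001 -0.0012 0 0 0;0.001 -0.0012 0 0 0;0.001 -0.0012 0 0 0;0.001 -0.0012 0 0 0;0.001 -0.0012 0 0 0;0.001 -0.0012 0 0 0;0.001 -0.0012 0 0 0;0.001 -0.0012 0 0 0;0.001 -0.0012 0 0 0;0.001 -0.0012 0 0 0'; python3 -c "
from h import *
s=ctrl.get_state(); print(s['torque'],s['ft_force'],s['position'],(R.from_rotvec(s['tool_rot']).as_matrix()[:,2]*1e3).round(1))"
```

```text
time: 24.35
position: [0.4873, 0.001, 0.0539]
tool_rot: [-1.281, -2.866, -0.004]
ft_force: [-2.2, -0.9, 23.5]
grip_width: 0.403
grip_force: 60.0
[-0.36777676  0.68449756  0.06250001] [-2.19452589 -0.91377006 23.47135475] [0.4873241  0.00098745 0.05393535] [-7.0e-01  3.2e+00 -1.0e+03]
```

Stable: hard stop reached at the expected height (0.054 m), about 23 N push, level within 0.2°.

```bash
python3 -c "
from bench import ctrl
print(ctrl.close_job())"
```

```text
the job is handed in; nothing more can be done
None
```

The three batteries are in the cups button end up, and the cover dropped straight over the pin. I handed the job in at about 24 s with the arm still holding it pressed home against the stop at about 23 N and level; the result of the judging was not shown.

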